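# Hold the piston at the cylinder switch

### The arm

A 7-joint arm with a two-finger parallel gripper is mounted at the origin on the work surface. World frame = base frame: x ahead of the robot, y to its left, z up, the work surface at z = 0. Lengths are in m, angles in rad, forces in N, time in s.
With the tool pointing down it reaches from about 0.425 to 0.925 m from the base axis. Payload 6.8 kg.
Tool frame: the origin (TCP) lies midway between the tips of the shut fingers; the grasp point (between the pads) lies 19 mm behind it; z points along the fingers, y is the line along which they close (so a half turn about z gives the same grasp; the last joint's range is limited). The gripper opens to 85 mm and grips with 20 to 120 N. Pads are 22 mm wide; open, the fingers measure 114 mm over their backs; the gripper's body (76 mm by 85 mm) begins 54 mm behind the grasp point. The pads swing forward as they close: fully open they stand 13 mm farther back than shut.
Start: joints at [1.011, 0.477, 0.022, 1.555, -0.011, 1.109, -0.083], TCP at [0.295, -0.607, 0.231] pointing down, gripper open.
Joint ranges: [-2.96, 2.96], [-0.34, 2.1], [-1.41, 1.46], [0.24, 2.44], [-1.37, 4.51], [0.17, 1.92], [-2.96, 2.96]. Speed limits (rad/s): [2.39, 2.39, 3.14, 3.14, 3.14, 3.14, 3.14].

### API

Orientations are given as a unit quaternion [w, x, y, z].
In Python, from station import bot gives the robot as it stands.
- The arm moves only by the tool jog_arm, never from a script. Its argument "rows" is a list of rows, each an object of numbers: "fingers": the finger opening in mm, from 0 to 85.4; "x", "y", "z": the shift along the tool's x, y, z in mm; "ax", "ay", "az": the turn, a rotation vector about the tool's x, y, z in degrees. A call has exactly 8 rows; each row shifts and turns the commanded pose from where the row before left it, along the tool's axes as they then stand; what a row does not reach is not made up. A row lasts 1/10 s, in which the tool goes at most 50 mm and 8.59 degrees, less where a joint would pass 70% of its speed; a pose out of reach is approached as far as the arm can. A call with a gripper value outside its range is refused whole. The fingers move at their own pace and stop on an object; "force" is the grip in N (left out, the last holds). Time passes only in rows, so rows that do not move let the fingers close, or fill a call up. It gives the time, the measured TCP pose, the force, the opening and the grip force at its end, in the units of the state.
- bot.get_obs(): the state, without advancing time (a new reading comes with each control period).
- bot.read_camera(name): name is "scene" or "top" or "wrist"; returns a dict with "pixels" (384x512x3 uint8, red, green, blue), "vertical_fov" (degrees; the focal length in pixels is half the picture's height over the tangent of half this angle, whatever the lens; pixels are square), "cx", "cy" (the principal point, pixels), "world_from_camera" (4x4, takes a point from camera to world coordinates). Camera axes: x right, y down, z forward; pixel columns grow to the right and rows downward; lengths in m; the calibration is good to about 2 mm. A picture is of the moment at which its call begins. There is no depth.
- bot.hand_in(): hands the job in; it is judged then, once.
The state is a dict: "t": time; "q": joint angles; "joint_vel": joint speeds; "joint_torque": joint torques, N m; "eef_pos": TCP position; "tool_rot": TCP orientation; "contact_force": force on the tool from outside, world axes, zero at the start; "torque": the same for the moment, N m; "gripper_width": opening from 0.0 (shut) to 1.0 (fully open); "grasp_force": force on a finger pad.
Only numpy, scipy, OpenCV 4.12 (cv2) and the standard library are available. Lean on these libraries where they do the work, as an engineer would, in place of code of your own. Each camera call takes 0.05 s, during which the arm holds its last target. There are 200 camera calls.

### The job

We are checking the switch on the air cylinder: first let the trapped air out by pushing the toggle lever of the valve beside it all the way over, away from the robot towards the brass silencer. Only then take hold of the fork head on the end of the piston rod and draw the rod straight up, without levering it sideways in its bore or ramming it against the end of its stroke, until the middle of the black piston inside the clear barrel is level with the middle of the switch clamped round it. Finish still holding the rod there, steady, so that I can read the switch; leave the switch and the loose things around it where they are.

Things in the scene. Friction and masses are not known exactly. Their poses are not given: they have to be found in the camera images.
- board: Fixed slotted aluminium plate, 240 (x) by 380 (y) by 15 mm. Origin: centre of its underside, on the bench; z up. On its centre line (x = 0) stand the upright air cylinder, axis at y = -90 mm, and the toggle valve at y = +100 mm. A low air tube (seen only) joins them
- bore (a point): point on the cylinder's vertical axis at the inner floor of the barrel, 45 mm above the bench; z up. Foot 84 mm square; end caps 58 mm square; clear barrel 49.5 mm outside, 41.5 mm inside, from 0 to 100 mm above this point; top cap from 100 to 125 mm with a rod bore of 17.5 mm; low gland ring and bolt heads on it to 129 mm
- valve (a point): the toggle lever's hinge, 55 mm above the bench at the centre of the valve; axes as the board's. Valve block 62 (x) by 32 (y) mm, 59 mm high above the bench, with a brass silencer out of its far (+x) end, 34 mm above the bench, reaching 66 mm from the centre
- piston_rod: piston, rod and fork head, one loose part of about 0.38 kg. Origin: centre of the piston's underside; z along the rod, up. Piston 40 mm diameter, z 0 to 20 mm; rod 16 mm to z 145; lock nut 27 mm wide, z 144 to 151; steel fork head 24 mm square (sides along its x and y), z 151 to 205: solid to 169, above that two prongs 6 mm thick in y with a 12 mm gap between
- fork (a point): point on the rod's axis to grip the fork head at, 23 mm below its top; moves with the rod; 227 mm above the bench at the start, when the piston rests on the barrel's floor. The rod turns freely about its axis and rises 80 mm until the piston meets the top cap; only its weight and light friction resist, and it drops back if let go
- piston_level (a point): point on the axis at the piston's mid height (10 mm above its underside); it moves with the rod
- switch_level (a point): point on the cylinder's axis at the switch's mid height, 25 to 60 mm above the piston's resting level, different each time. The switch: black block 13 by 12 by 26 mm on a 6 mm wide steel band clamped round the barrel, on its far (+x) side, reaching 39 mm from the axis
- vent (a joint): angle (rad) of the valve's toggle lever about the board's y axis: 0 leaning towards the robot's side of the board (-x), 1.0 fully over to the far side (+x, vented). It starts at 0 to 0.15, stays where it is left, and takes about 2 to 3 N at its tip
- vent_tip (a point): centre of the lever's rounded tip, 55 mm from its hinge; black round grip 13 mm thick, leaning 0.5 rad to either side of upright at its two ends, tip then 103 mm above the bench
- spanner: loose steel spanner 140 mm long, 8 mm thick, lying on the board behind the cylinder and valve; bystander; origin at its middle on its underside, x along it
- coupling: loose brass hose coupling, 22 mm diameter, 34 mm high, standing on end on the board between cylinder and valve, on the robot's side; bystander; origin under its centre
- screwdriver: loose screwdriver 200 mm long, handle 26 mm thick, on the left of the bench; bystander; origin at its middle on its underside
- solder_reel: loose reel 60 mm diameter, 46 mm high, standing on end on the left; bystander; origin under its centre
- fittings_pot: loose clear plastic pot 80 mm diameter, 70 mm high, at the back; bystander; origin under its centre
- speaker_case: loose blue and white speaker case, 200 mm wide, 80 mm deep, 120 mm high, on the right; bystander; origin under its centre
Mind the look-alikes: they are no part of the job. There is more than one size of the piston_rod; the one meant has the size given above.

How it is judged:
By the outcome, as a careful person would: the job done as asked, in the order asked, and still so for the second after the job is handed in, while the arm keeps its last pose, push and grip.
It also fails if it takes over 48 s, if anything falls off the work surface, if the arm or the gripper's body presses on something with over 40 N, if the wrist force passes 120 N, or if a joint passes its speed limit or range.

## Working session

There is one attempt and no reset: what is moved stays moved. The work goes in short steps, Python scripts to look and compute and a tool call to move; the robot and the scene stay as the last step left them, time stands still between calls to the robot, and variables do not carry over. Pictures are saved under pics/ and viewed, at most 10 in all, crops included, and the job is handed in when it is done.

Besides the shell and the picture viewer there is one more tool, called after "Emit:" by a JSON object that holds its "fn" and its "kwargs", one argument or row to a line. jog_arm: Moves the arm, as the interface text tells. Its arguments: {"type":"object","properties":{"rows":{"type":"array","items":{"type":"object","properties":{"fingers":{"type":"number"},"x":{"type":"number"},"y":{"type":"number"},"z":{"type":"number"},"ax":{"type":"number"},"ay":{"type":"number"},"az":{"type":"number"}}}},"force":{"type":"number"}},"required":["rows"]}

```bash
mkdir -p pics
cat > h.py <<'E'
import numpy as np, cv2
from station import bot
def cam(n):
    c=bot.read_camera(n); p=c["pixels"]; f=p.shape[0]/2/np.tan(np.radians(c["vertical_fov"])/2)
    return p[:,:,::-1].copy(), f, c["cx"],c["cy"],np.array(c["world_from_camera"])
def ray(C,u,v):
    _,f,cx,cy,T=C; d=T[:3,:3]@np.array([(u-cx)/f,(v-cy)/f,1]); return T[:3,3],d
def onz(C,u,v,z):
    o,d=ray(C,u,v); return o+d*(z-o[2])/d[2]
def proj(C,P):
    _,f,cx,cy,T=C; q=T[:3,:3].T@(np.array(P)-T[:3,3]); return q[0]/q[2]*f+cx,q[1]/q[2]*f+cy
E
python3 - <<'E'
from h import *
S=cam("scene");T=cam("top")
np.savez("c.npz",s=S[0],t=T[0])
for n,C in(("scene",S),("top",T)):
    print(n,C[1:4],C[4].round(3).tolist()); cv2.imwrite(f"pics/{n}0.png",cv2.resize(C[0],(800,600),interpolation=cv2.INTER_CUBIC))
o=bot.get_obs();print({k:np.round(v,3).tolist() for k,v in o.items()})
E
```

```text
scene (np.float64(420.77692729566274), 261.4299527027861, 193.727425379557) [[-0.347, 0.771, -0.534, 1.238], [0.938, 0.289, -0.191, 0.235], [0.007, -0.567, -0.823, 1.19], [0.0, 0.0, 0.0, 1.0]]
top (np.float64(468.32682410585653), 256.60333044043466, 186.5939332436166) [[0.019, -0.983, 0.183, 0.273], [-1.0, -0.023, -0.021, 0.025], [0.025, -0.182, -0.983, 1.778], [0.0, 0.0, 0.0, 1.0]]
{'t': 0.1, 'q': [1.011, 0.478, 0.022, 1.556, -0.012, 1.109, -0.083], 'joint_vel': [0.0, -0.002, 0.001, -0.004, 0.0, -0.002, 0.002], 'joint_torque': [0.005, -59.776, 1.614, -28.195, 0.013, 0.005, -0.0], 'eef_pos': [0.294, -0.607, 0.23], 'tool_rot': [-0.001, 0.975, 0.224, -0.0], 'contact_force': [0.329, -0.827, 0.96], 'torque': [-0.059, 0.015, 0.006], 'grasp_force': 0.0, 'gripper_width': 1.001}
```

View pics/scene0.png

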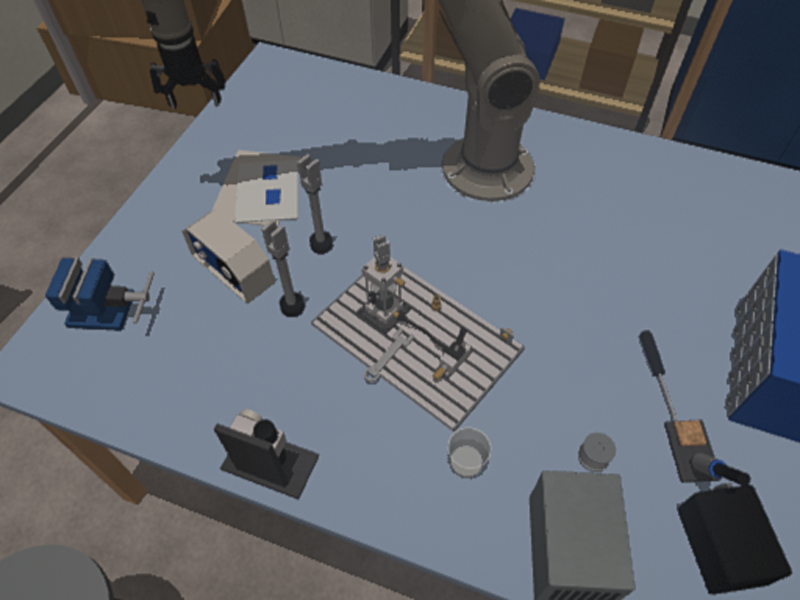

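View pics/top0.png

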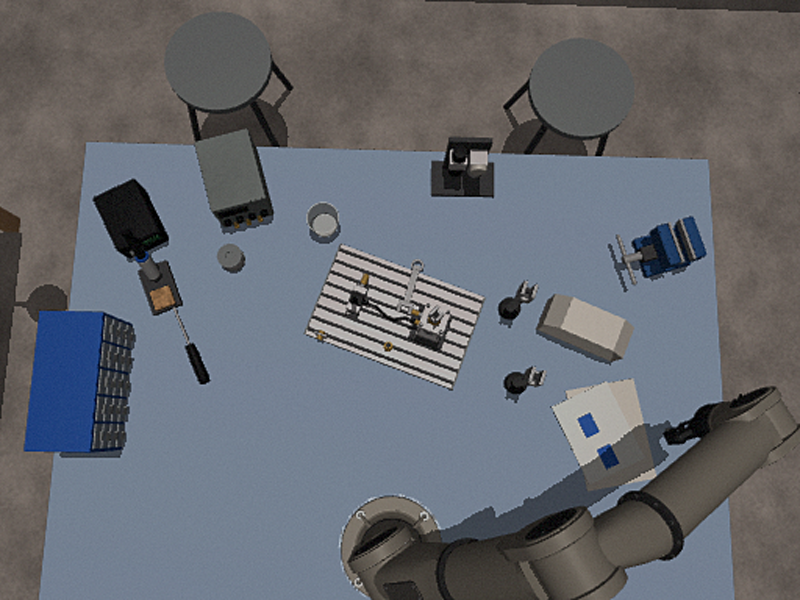

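The scene view (800x600) shows the cylinder with its fork head at (380,250) and the toggle valve at (455,345). Two loose rods, with fork tops at (275,235) and (310,170), stand on the bench on black pistons; these are the look-alikes. The wanted rod is the one in the barrel on the board. The top view shows the board corners at (342,244), (484,296), (453,389) and (305,334), with the fork at about (437,312).

```bash
cat > m.py <<'E'
from h import *
T=cam("top");S=cam("scene")
hsv=cv2.cvtColor(T[0],cv2.COLOR_BGR2HSV)
m=((hsv[:,:,1]<45)&(hsv[:,:,2]>120)).astype(np.uint8)*255
roi=np.zeros_like(m); roi[148:256,190:316]=1; m*=roi
m=cv2.morphologyEx(m,cv2.MORPH_CLOSE,np.ones((7,7)))
c=max(cv2.findContours(m,0,2)[0],key=cv2.contourArea)
P=np.array([onz(T,u,v,.015)[:2] for u,v in c[:,0]],np.float32)
r=cv2.minAreaRect(P*1000);b=cv2.boxPoints(r);print(r);print(b.round(1))
ctr=np.array(r[0])/1000
e=[b[1]-b[0],b[2]-b[1]]; yl=max(e,key=np.linalg.norm); yl=yl/np.linalg.norm(yl); yl*=np.sign(yl[1])
xl=np.array([yl[1],-yl[0]]);print("yaw",np.degrees(np.arctan2(xl[1],xl[0])))
def B(x,y,z): return np.r_[ctr+xl*x+yl*y,z]
for n,p in(("bore",B(0,-.09,.045)),("fork",B(0,-.09,.227)),("valve",B(0,.1,.055)),("tip0",B(-.055*np.sin(.5),.1,.103)),("sil",B(.066,.1,.034)),("x39",B(.039,-.09,.1))):
    print(n,p.round(4),"top",np.round(proj(T,p),1),"scene",np.round(proj(S,p),1))
def crop(C,n,x0,y0,w,h,k):
    cv2.imwrite(f"pics/{n}.png",cv2.resize(C[0][y0:y0+h,x0:x0+w],None,fx=k,fy=k,interpolation=cv2.INTER_CUBIC))
a=cv2.resize(T[0][148:256,190:320],(780,648)); 
crop(S,"sc1",195,145,145,130,5.5)
cv2.imwrite("pics/tc1.png",cv2.resize(T[0][150:252,190:320],(750,588),interpolation=cv2.INTER_CUBIC))
E
sed -i 's/^a=.*$//; s/,145,130,5.5/,145,108,5.5/' m.py; python3 m.py
```

```text
((562.3875122070312, 7.28546142578125), (409.3580322265625, 270.8332214355469), 70.56597137451172)
[[ 366.6 -140.7]
 [ 622.  -230.8]
 [ 758.2  155.2]
 [ 502.8  245.4]]
yaw -19.434032
bore [ 0.5324 -0.0776  0.045 ] top [273.9 203.5] scene [244.2 198.5]
fork [ 0.5324 -0.0776  0.227 ] top [277.2 195.5] scene [242.5 163.7]
valve [0.5957 0.1016 0.055 ] top [226.4 185.3] scene [290.4 229.4]
tip0 [0.5708 0.1104 0.103 ] top [223.3 189.5] scene [296.7 215.7]
sil [0.6579 0.0796 0.034 ] top [232.9 170.4] scene [276.8 247.2]
x39 [ 0.5692 -0.0906  0.1   ] top [278.5 191.3] scene [235.5 196.6]
```

View pics/sc1.png

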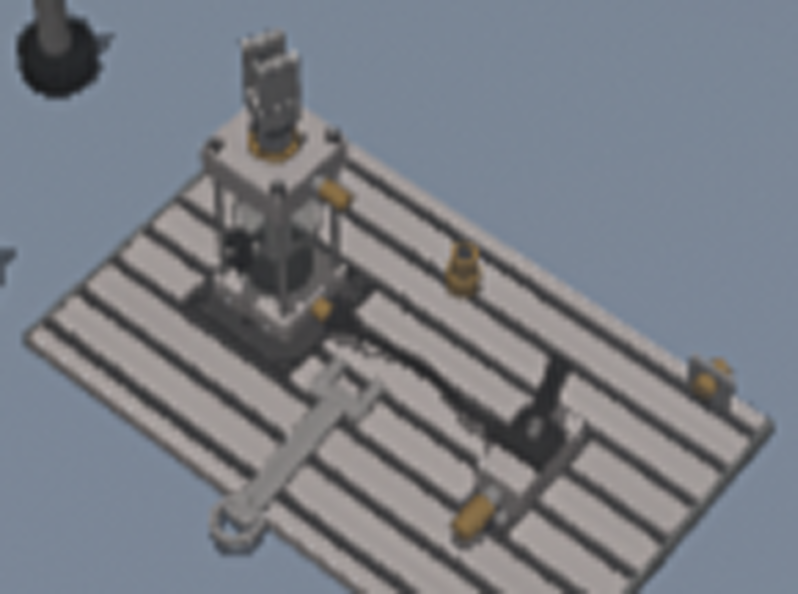

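View pics/tc1.png

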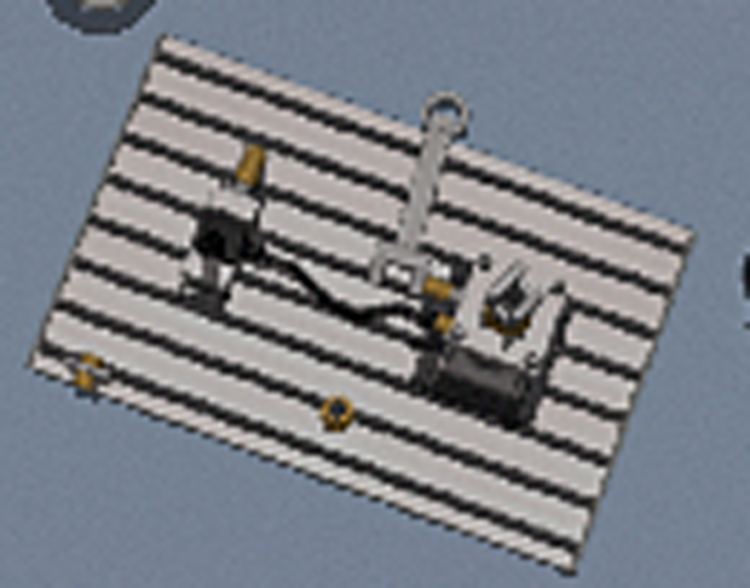

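The scene crop shows the prong tops at about (268,50), the rod in its barrel on the board, and the switch at (238,250). The lever tip is at (556,368), the coupling at (462,270) and the spanner from (235,530) to (365,380). The top crop gives clean board corners at (163,37), (694,234), (575,573) and (30,364), so I'll use those because the mask rectangle came out too large.

```bash
cat > m2.py <<'E'
from h import *
T=cam("top");S=cam("scene")
t=lambda u,v:(190+u/(750/130)-.4,150+v/(588/102)-.4)
s=lambda u,v:(195+u/5.5-.4,145+v/5.5-.4)
K=np.array([onz(T,*t(*p),.015) for p in((163,37),(694,234),(575,573),(30,364))])[:,:2]
print(K.round(4),np.linalg.norm(K-np.roll(K,-1,0),axis=1).round(4))
model=np.array([[.12,.19],[.12,-.19],[-.12,-.19],[-.12,.19]])
c=K.mean(0);H=(model.T@(K-c));U,_,Vt=np.linalg.svd(H);R=Vt.T@U.T
print("ctr",c,"yaw",np.degrees(np.arctan2(R[1,0],R[0,0])),"res",(K-c-model@R.T).round(4).tolist())
def tri(a,b):
    o1,d1=a;o2,d2=b;A=np.c_[d1,-d2];x=np.linalg.lstsq(A,o2-o1,rcond=None)[0]
    p,q=o1+d1*x[0],o2+d2*x[1];return (p+q)/2,np.linalg.norm(p-q)
def B(x,y,z): return np.r_[c+R@[x,y],z]
f,g=tri(ray(T,*t(536,275)),ray(S,*s(268,50)));print("forktop tri",f.round(4),g,"board says",B(0,-.09,.25).round(4))
f,g=tri(ray(T,*t(205,297)),ray(S,*s(556,368)));print("tip tri",f.round(4),g,"board",B(-.055*np.sin(.5),.1,.103).round(4))
for n,p in(("forktop",B(0,-.09,.25)),("tip",B(-.0264,.1,.103)),("sil",B(.066,.1,.034)),("capc",B(-.029,-.119,.17))):
    a=proj(T,p);b=proj(S,p);print(n,"topcrop",((a[0]-190)*5.77).round(),((a[1]-150)*5.765).round(),"scenecrop",((b[0]-195)*5.5).round(),((b[1]-145)*5.5).round())
E
python3 m2.py
```

```text
[[ 0.7174  0.14  ]
 [ 0.5915 -0.2169]
 [ 0.366  -0.139 ]
 [ 0.4947  0.2194]] [0.3784 0.2385 0.3808 0.2364]
ctr [0.54242298 0.00088136] yaw -19.523204248569385 res [[-0.0016, 0.0001], [-0.0005, 0.0014], [0.0002, -0.0009], [0.0019, -0.0007]]
forktop tri [ 0.52   -0.0864  0.2563] 0.013886926686021626 board says [ 0.5123 -0.0839  0.25  ]
tip tri [0.5344 0.1013 0.0669] 0.005426106331391359 board [0.551  0.1039 0.103 ]
forktop topcrop 517.0 291.0 scenecrop 263.0 44.0
tip topcrop 201.0 259.0 scenecrop 559.0 357.0
sil topcrop 257.0 147.0 scenecrop 451.0 529.0
capc topcrop 536.0 373.0 scenecrop 262.0 80.0
```

The board fit checks out: sides 378–381 and 236–238 mm against 380 and 240, yaw −19.5°. First I raise the arm, align the tool's x with the board's x, and shut the fingers.

Emit:
{"fn": "jog_arm", "kwargs": {
  "rows": [
    {"z": -20,"az": 7.55,"fingers": 0},
    {"z": -20,"az": 7.55,"fingers": 0},
    {"z": -20,"az": 7.55,"fingers": 0},
    {"z": -20,"az": 7.55,"fingers": 0},
    {"z": -20,"az": 7.55,"fingers": 0},
    {"z": -20,"az": 7.55,"fingers": 0},
    {"fingers": 0,"y": -20},
    {"fingers": 0,"y": -36}
  ]
}}

```text
invalid input
```

Emit:
{"fn": "jog_arm", "kwargs": {
  "rows": [
    {"x": -3,"y": -40},
    {"x": -3,"y": -40},
    {"x": -3,"y": -40},
    {"x": -3,"y": -40},
    {"x": -3,"y": -40},
    {"x": -3,"y": -40},
    {"x": -3,"y": -40},
    {"x": -3,"y": -40}
  ]
}}

```text
invalid input
```

Emit:
{"fn": "jog_arm", "kwargs": {
  "rows": [
    {"x": -3,"y": -40},
    {"x": -3,"y": -40},
    {"x": -3,"y": -40},
    {"x": -3,"y": -40},
    {"x": -3,"y": -40},
    {"x": -3,"y": -40},
    {"x": -3,"y": -40},
    {}
  ]
}}

```text
invalid input
```

```bash
cat > st.py <<'E'
from h import *
from scipy.spatial.transform import Rotation as Ro
c=np.array([.54242,.00088]);a=np.radians(-19.52);R=np.array([[np.cos(a),-np.sin(a)],[np.sin(a),np.cos(a)]])
def B(x,y,z): return np.r_[c+R@[x,y],z]
def st():
    o=bot.get_obs();p=np.array(o["eef_pos"]);w=o["tool_rot"];M=Ro.from_quat([w[1],w[2],w[3],w[0]]).as_matrix()
    print("t",round(o["t"],2),"board xyz mm",(R.T@(p[:2]-c)*1000).round(1),(p[2]*1000).round(1),"toolx yaw",np.degrees(np.arctan2(M[1,0],M[0,0])).round(2),"tilt",np.degrees(np.arccos(-M[2,2])).round(2),"F",np.round(o["contact_force"],2),"M",np.round(o["torque"],2),"grip",np.round(o["grasp_force"],1),np.round(o["gripper_width"],3))
    return p,M
E
python3 -c "
from st import *
st();W=cam('wrist');print(W[1:4],W[4].round(3).tolist())
cv2.imwrite('pics/w1.png',W[0])
print('tip',proj(W,B(-.0264,.1,.103)),'fork',proj(W,B(0,-.09,.25)))"
```

```text
t 0.3 board xyz mm [ -30.4 -655.9] 231.0 toolx yaw 25.89 tilt 0.03 F [0.28 0.04 0.  ] M [-0.02 -0.01  0.02] grip 0.0 1.003
(np.float64(272.6685753092537), 254.50436265904264, 192.75780790017706) [[0.436, -0.865, -0.248, 0.357], [-0.9, -0.419, -0.121, -0.576], [0.0, 0.276, -0.961, 0.372], [0.0, 0.0, 0.0, 1.0]]
tip (np.float64(-863.2212979003544), np.float64(-925.2874760251873)) fork (np.float64(-4962.2128325073745), np.float64(-5020.755480473061))
```

View pics/w1.png

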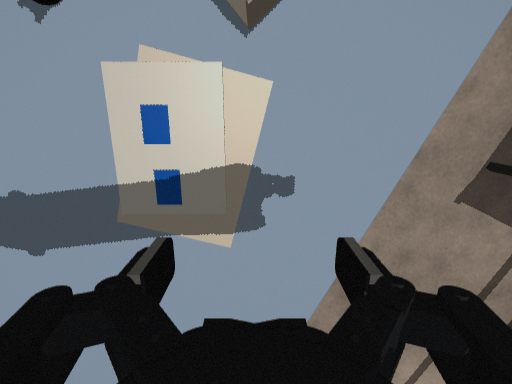

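The moves were refused, so the arm is still at its start, and the wrist picture only shows papers. I'll retry with every field filled in each row.

Emit:
{"fn": "jog_arm", "kwargs": {
  "rows": [
    {"x": 0,"y": 0,"z": -20,"ax": 0,"ay": 0,"az": 7.55,"fingers": 0},
    {"x": 0,"y": 0,"z": -20,"ax": 0,"ay": 0,"az": 7.55,"fingers": 0},
    {"x": 0,"y": 0,"z": -20,"ax": 0,"ay": 0,"az": 7.55,"fingers": 0},
    {"x": 0,"y": 0,"z": -20,"ax": 0,"ay": 0,"az": 7.55,"fingers": 0},
    {"x": 0,"y": 0,"z": -20,"ax": 0,"ay": 0,"az": 7.55,"fingers": 0},
    {"x": 0,"y": 0,"z": -20,"ax": 0,"ay": 0,"az": 7.55,"fingers": 0},
    {"x": 0,"y": -20,"z": 0,"ax": 0,"ay": 0,"az": 0,"fingers": 0},
    {"x": 0,"y": -36,"z": 0,"ax": 0,"ay": 0,"az": 0,"fingers": 0}
  ]
}}

```text
t: 1.15
eef_pos: [0.3118, -0.556, 0.3517]
tool_rot: [0.001, 0.985, -0.171, -0.0]
contact_force: [0.1, -0.1, 0.3]
gripper_width: -0.001
grasp_force: 0.0
```

Emit:
{"fn": "jog_arm", "kwargs": {
  "rows": [
    {"x": -3,"y": -40,"z": 0,"ax": 0,"ay": 0,"az": 0,"fingers": 0},
    {"x": -3,"y": -40,"z": 0,"ax": 0,"ay": 0,"az": 0,"fingers": 0},
    {"x": -3,"y": -40,"z": 0,"ax": 0,"ay": 0,"az": 0,"fingers": 0},
    {"x": -3,"y": -40,"z": 0,"ax": 0,"ay": 0,"az": 0,"fingers": 0},
    {"x": -3,"y": -40,"z": 0,"ax": 0,"ay": 0,"az": 0,"fingers": 0},
    {"x": -3,"y": -40,"z": 0,"ax": 0,"ay": 0,"az": 0,"fingers": 0},
    {"x": -3,"y": -40,"z": 0,"ax": 0,"ay": 0,"az": 0,"fingers": 0},
    {"x": -3,"y": -40,"z": 0,"ax": 0,"ay": 0,"az": 0,"fingers": 0}
  ]
}}

```text
t: 1.95
eef_pos: [0.3971, -0.2431, 0.3515]
tool_rot: [0.0, 0.986, -0.169, 0.0]
contact_force: [-0.0, 1.0, -0.3]
gripper_width: -0.002
grasp_force: 0.0
```

Emit:
{"fn": "jog_arm", "kwargs": {
  "rows": [
    {"x": -3,"y": -40,"z": 0,"ax": 0,"ay": 0,"az": 0,"fingers": 0},
    {"x": -3,"y": -40,"z": 0,"ax": 0,"ay": 0,"az": 0,"fingers": 0},
    {"x": -3,"y": -40,"z": 0,"ax": 0,"ay": 0,"az": 0,"fingers": 0},
    {"x": -3,"y": -40,"z": 0,"ax": 0,"ay": 0,"az": 0,"fingers": 0},
    {"x": -3,"y": -40,"z": 0,"ax": 0,"ay": 0,"az": 0,"fingers": 0},
    {"x": -3,"y": -40,"z": 0,"ax": 0,"ay": 0,"az": 0,"fingers": 0},
    {"x": -3,"y": -40,"z": 0,"ax": 0,"ay": 0,"az": 0,"fingers": 0},
    {"x": 0,"y": -20,"z": 0,"ax": 0,"ay": 0,"az": 0,"fingers": 0}
  ]
}}

```text
t: 2.75
eef_pos: [0.4771, 0.0492, 0.3516]
tool_rot: [-0.001, 0.986, -0.166, 0.0]
contact_force: [-0.0, -0.5, -0.1]
gripper_width: -0.001
grasp_force: 0.0
```

```bash
python3 -c "
from st import *
st();W=cam('wrist')
cv2.imwrite('pics/w2.png',W[0])
for n,p in (('tip',B(-.0264,.1,.103)),('hinge',B(0,.1,.055)),('sil',B(.066,.1,.034)),('fork',B(0,-.09,.25)),('corner+-',B(.12,-.19,.015)),('corner++',B(.12,.19,.015))):print(n,np.round(proj(W,p),1))"
```

```text
t 2.75 board xyz mm [-77.7  23.7] 351.6 toolx yaw -19.16 tilt 0.08 F [-0.01 -0.48 -0.08] M [-0.04  0.04 -0.03] grip 0.0 -0.001
tip [200.1 127.5]
hinge [205.3 108.4]
sil [205.8  64. ]
fork [389.2 104.6]
corner+- [392.8  29.4]
corner++ [148.5  27.9]
```

View pics/w2.png

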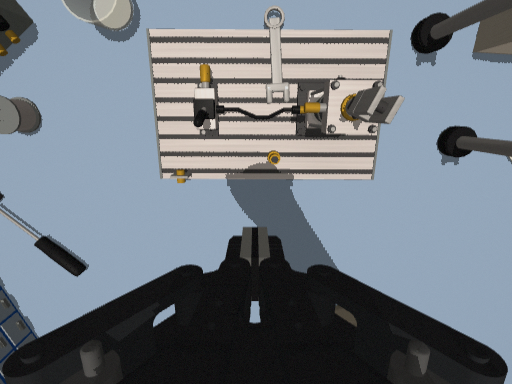

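The wrist view agrees with the board fit: silencer end at (206,65), corners at (390,30) and (149,30), lever tip near (199,120). The fork prongs are around (385,97). Next I move to the pre-push pose on the robot's side of the lever.

Emit:
{"fn": "jog_arm", "kwargs": {
  "rows": [
    {"x": 0,"y": -38,"z": 20,"ax": 0,"ay": 0,"az": 0.36,"fingers": 0},
    {"x": 0,"y": -38,"z": 30,"ax": 0,"ay": 0,"az": 0,"fingers": 0},
    {"x": 0,"y": 0,"z": 40,"ax": 0,"ay": 0,"az": 0,"fingers": 0},
    {"x": 0,"y": 0,"z": 45,"ax": 0,"ay": 0,"az": 0,"fingers": 0},
    {"x": 0,"y": 0,"z": 45,"ax": 0,"ay": 0,"az": 0,"fingers": 0},
    {"x": 0,"y": 0,"z": 45,"ax": 0,"ay": 0,"az": 0,"fingers": 0},
    {"x": 0,"y": 0,"z": 35,"ax": 0,"ay": 0,"az": 0,"fingers": 0},
    {"x": 0,"y": 0,"z": 4,"ax": 0,"ay": 0,"az": 0,"fingers": 0}
  ]
}}

```text
t: 3.6
eef_pos: [0.4994, 0.1155, 0.0836]
tool_rot: [0.002, 0.985, -0.172, -0.004]
contact_force: [-0.7, -0.3, 0.5]
gripper_width: 0.0
grasp_force: 0.0
```

```bash
python3 -c "
from st import *
st()"
```

```text
t 3.6 board xyz mm [-78.8  93.6] 83.6 toolx yaw -19.77 tilt 0.45 F [-0.68 -0.25  0.52] M [-0.05  0.04 -0.  ] grip 0.0 0.0
```

Emit:
{"fn": "jog_arm", "kwargs": {
  "rows": [
    {"x": 8,"y": -6,"z": -3,"ax": 0,"ay": 0,"az": 0,"fingers": 0},
    {"x": 10,"y": 0,"z": 0,"ax": 0,"ay": 0,"az": 0,"fingers": 0},
    {"x": 8,"y": 0,"z": 0,"ax": 0,"ay": 0,"az": 0,"fingers": 0},
    {"x": 8,"y": 0,"z": 0,"ax": 0,"ay": 0,"az": 0,"fingers": 0},
    {"x": 8,"y": 0,"z": 0,"ax": 0,"ay": 0,"az": 0,"fingers": 0},
    {"x": 8,"y": 0,"z": 0,"ax": 0,"ay": 0,"az": 0,"fingers": 0},
    {"x": 8,"y": 0,"z": 0,"ax": 0,"ay": 0,"az": 0,"fingers": 0},
    {"x": 8,"y": 0,"z": 0,"ax": 0,"ay": 0,"az": 0,"fingers": 0}
  ]
}}

```text
t: 4.4
eef_pos: [0.5667, 0.1003, 0.0903]
tool_rot: [-0.0, 0.985, -0.171, -0.0]
contact_force: [-3.4, 2.9, 3.4]
gripper_width: -0.002
grasp_force: 2.3
```

```bash
python3 -c "
from st import *
st()"
```

```text
t 4.4 board xyz mm [-10.4 101.8] 90.3 toolx yaw -19.75 tilt 0.05 F [-3.43  2.87  3.41] M [ 0.4   0.85 -0.01] grip 2.3 -0.002
```

Emit:
{"fn": "jog_arm", "kwargs": {
  "rows": [
    {"x": 3,"y": 0,"z": 0,"ax": 0,"ay": 0,"az": 0,"fingers": 0},
    {"x": 2,"y": 0,"z": 0,"ax": 0,"ay": 0,"az": 0,"fingers": 0},
    {"x": 2,"y": 0,"z": 0,"ax": 0,"ay": 0,"az": 0,"fingers": 0},
    {"x": 2,"y": 0,"z": 0,"ax": 0,"ay": 0,"az": 0,"fingers": 0},
    {"x": 1,"y": 0,"z": 0,"ax": 0,"ay": 0,"az": 0,"fingers": 0},
    {"x": 1,"y": 0,"z": 0,"ax": 0,"ay": 0,"az": 0,"fingers": 0},
    {"x": 0,"y": 0,"z": 0,"ax": 0,"ay": 0,"az": 0,"fingers": 0},
    {"x": 0,"y": 0,"z": 0,"ax": 0,"ay": 0,"az": 0,"fingers": 0}
  ]
}}

```text
t: 5.2
eef_pos: [0.5768, 0.0962, 0.0902]
tool_rot: [0.0, 0.985, -0.172, -0.0]
contact_force: [-2.9, 0.5, -0.5]
gripper_width: -0.004
grasp_force: 1.2
```

```bash
python3 -c "
from st import *
st()"
```

```text
t 5.2 board xyz mm [  0.6 101.3] 90.2 toolx yaw -19.79 tilt 0.03 F [-2.85  0.53 -0.54] M [ 0.22  0.58 -0.05] grip 1.2 -0.004
```

Emit:
{"fn": "jog_arm", "kwargs": {
  "rows": [
    {"x": 1,"y": 0,"z": 0,"ax": 0,"ay": 0,"az": 0,"fingers": 0},
    {"x": 1,"y": 0,"z": 0,"ax": 0,"ay": 0,"az": 0,"fingers": 0},
    {"x": 1,"y": 0,"z": 0,"ax": 0,"ay": 0,"az": 0,"fingers": 0},
    {"x": 1,"y": 0,"z": 0,"ax": 0,"ay": 0,"az": 0,"fingers": 0},
    {"x": 0,"y": 0,"z": 0,"ax": 0,"ay": 0,"az": 0,"fingers": 0},
    {"x": 0,"y": 0,"z": 0,"ax": 0,"ay": 0,"az": 0,"fingers": 0},
    {"x": 0,"y": 0,"z": 0,"ax": 0,"ay": 0,"az": 0,"fingers": 0},
    {"x": 0,"y": 0,"z": 0,"ax": 0,"ay": 0,"az": 0,"fingers": 0}
  ]
}}

```text
t: 6.0
eef_pos: [0.5801, 0.0951, 0.0902]
tool_rot: [0.0, 0.985, -0.172, -0.001]
contact_force: [-4.8, 1.3, 0.7]
gripper_width: -0.001
grasp_force: 2.5
```

```bash
python3 -c "
from st import *
st()"
```

```text
t 6.0 board xyz mm [  4.  101.4] 90.2 toolx yaw -19.77 tilt 0.08 F [-4.85  1.25  0.74] M [0.21 1.1  0.02] grip 2.5 -0.001
```

Emit:
{"fn": "jog_arm", "kwargs": {
  "rows": [
    {"x": 1,"y": 0,"z": 0,"ax": 0,"ay": 0,"az": 0,"fingers": 0},
    {"x": 1,"y": 0,"z": 0,"ax": 0,"ay": 0,"az": 0,"fingers": 0},
    {"x": 1,"y": 0,"z": 0,"ax": 0,"ay": 0,"az": 0,"fingers": 0},
    {"x": 0,"y": 0,"z": 0,"ax": 0,"ay": 0,"az": 0,"fingers": 0},
    {"x": 0,"y": 0,"z": 0,"ax": 0,"ay": 0,"az": 0,"fingers": 0},
    {"x": 0,"y": 0,"z": 0,"ax": 0,"ay": 0,"az": 0,"fingers": 0},
    {"x": 0,"y": 0,"z": 0,"ax": 0,"ay": 0,"az": 0,"fingers": 0},
    {"x": 0,"y": 0,"z": 0,"ax": 0,"ay": 0,"az": 0,"fingers": 0}
  ]
}}

```text
t: 6.8
eef_pos: [0.5805, 0.0951, 0.0899]
tool_rot: [0.001, 0.985, -0.171, -0.003]
contact_force: [-11.7, 2.4, 4.8]
gripper_width: 0.001
grasp_force: 6.6
```

```bash
python3 -c "
from st import *
st()"
```

```text
t 6.8 board xyz mm [  4.4 101.5] 89.9 toolx yaw -19.7 tilt 0.33 F [-11.71   2.41   4.77] M [ 0.57  2.54 -0.02] grip 6.6 0.001
```

The force jumped while the lever barely moved, so it is at its stop. Backing off, rising, then moving over to the fork.

Emit:
{"fn": "jog_arm", "kwargs": {
  "rows": [
    {"x": -15,"y": 0,"z": 0,"ax": 0,"ay": 0,"az": 0,"fingers": 0},
    {"x": -20,"y": 0,"z": -10,"ax": 0,"ay": 0,"az": 0,"fingers": 0},
    {"x": 0,"y": 0,"z": -40,"ax": 0,"ay": 0,"az": 0,"fingers": 0},
    {"x": 0,"y": 0,"z": -45,"ax": 0,"ay": 0,"az": 0,"fingers": 0},
    {"x": 0,"y": 0,"z": -45,"ax": 0,"ay": 0,"az": 0,"fingers": 0},
    {"x": 0,"y": 0,"z": -45,"ax": 0,"ay": 0,"az": 0,"fingers": 0},
    {"x": 0,"y": 10,"z": -45,"ax": 0,"ay": 0,"az": 0,"fingers": 40},
    {"x": 0,"y": 20,"z": -30,"ax": 0,"ay": 0,"az": 0,"fingers": 85}
  ]
}}

```text
t: 7.6
eef_pos: [0.5424, 0.0788, 0.3549]
tool_rot: [-0.001, 0.985, -0.171, 0.004]
contact_force: [0.6, -0.1, -0.1]
gripper_width: 0.332
grasp_force: 0.0
```

Emit:
{"fn": "jog_arm", "kwargs": {
  "rows": [
    {"x": 0,"y": 40,"z": 0,"ax": 0,"ay": 0,"az": 0,"fingers": 85},
    {"x": 0,"y": 40,"z": 0,"ax": 0,"ay": 0,"az": 0,"fingers": 85},
    {"x": 0,"y": 40,"z": 0,"ax": 0,"ay": 0,"az": 0,"fingers": 85},
    {"x": 0,"y": 40,"z": 0,"ax": 0,"ay": 0,"az": 0,"fingers": 85},
    {"x": 0,"y": 0,"z": 0,"ax": 0,"ay": 0,"az": 0,"fingers": 85},
    {"x": 0,"y": 0,"z": 0,"ax": 0,"ay": 0,"az": 0,"fingers": 85},
    {"x": 0,"y": 0,"z": 0,"ax": 0,"ay": 0,"az": 0,"fingers": 85},
    {"x": 0,"y": 0,"z": 0,"ax": 0,"ay": 0,"az": 0,"fingers": 85}
  ]
}}

```text
t: 8.4
eef_pos: [0.487, -0.0716, 0.3505]
tool_rot: [-0.0, 0.985, -0.171, 0.0]
contact_force: [-0.1, -0.1, 0.6]
gripper_width: 0.998
grasp_force: 0.0
```

```bash
python3 -c "
from st import *
st();W=cam('wrist');T=cam('top')
cv2.imwrite('pics/w3.png',W[0])
for n,p in (('tip1',B(.0264,.1,.103)),('tip0',B(-.0264,.1,.103)),('fork',B(0,-.09,.25)),('cap+-',B(.029,-.119,.17)),('cap++',B(.029,-.061,.17)),('sw',B(.039,-.09,.11))):print(n,np.round(proj(W,p),1))"
```

```text
t 8.4 board xyz mm [-28.  -86.8] 350.5 toolx yaw -19.64 tilt 0.05 F [-0.13 -0.07  0.59] M [-0.02  0.   -0.02] grip 0.0 0.998
tip1 [119.7 126. ]
tip0 [124.8 163.7]
fork [258.  162.2]
cap+- [282.4 125.4]
cap++ [231.9 125.5]
sw [256.7 116.2]
```

View pics/w3.png

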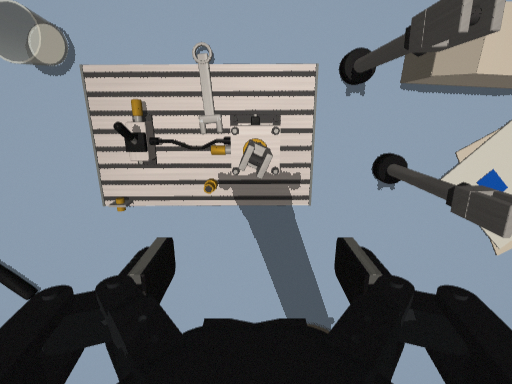

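The lever is now at (118,126), matching the fully-over prediction (120,126). The fork prongs are around (255,163), within about 2 mm of the prediction, and the switch is at (256,118). One close crop will confirm the fork's turn.

```bash
python3 -c "
from h import *
a=cv2.imread('pics/w3.png')[105:190,205:310]
cv2.imwrite('pics/w3c.png',cv2.resize(a,None,fx=7,fy=7,interpolation=cv2.INTER_CUBIC))"
```

```text
(no output)
```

View pics/w3c.png

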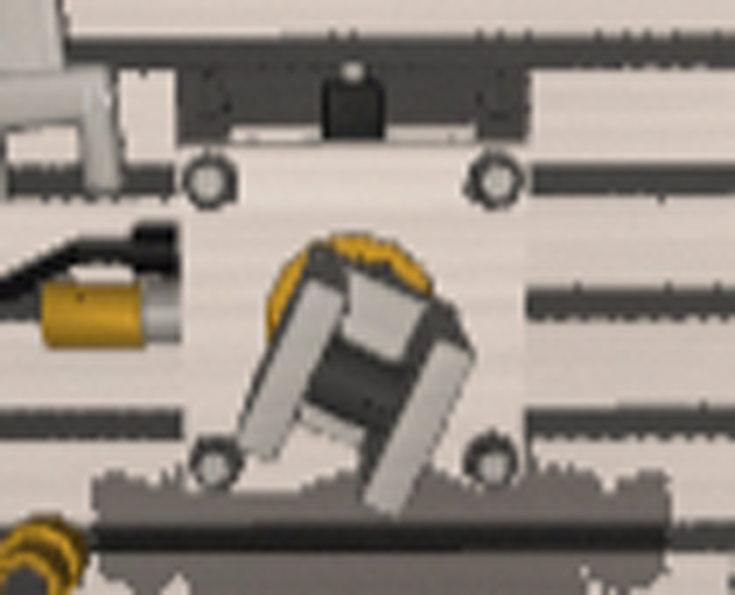

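The crop shows the fork's two prong tops clearly: left prong (310,280)–(257,449), right prong (455,346)–(382,508). The centre is (356,398) in the crop. The prongs run about 24° clockwise from the board's x.

```bash
python3 -c "
from st import *
p,M=st();W=cam('wrist')
P=lambda u,v:onz(W,205+u/7-.43,105+v/7-.43,.25)
q=np.array([P(*k) for k in((310,280),(348,300),(275,458),(240,440),(435,338),(475,355),(400,515),(365,500))])
c0=q.mean(0);print('fork board',R.T@(c0[:2]-c))
print('len',np.linalg.norm((q[0]+q[1]-q[2]-q[3])/2),np.linalg.norm((q[4]+q[5]-q[6]-q[7])/2),'span',np.linalg.norm(q[[0,1,2,3]].mean(0)-q[4:].mean(0)))
d=(q[0]+q[1]-q[2]-q[3]+q[4]+q[5]-q[6]-q[7]);print('yaw',np.degrees(np.arctan2(d[1],d[0])))
s=np.array([P(x,y) for x,y in((209,182),(495,182),(213,464),(491,464))]).mean(0)
B4=np.mean([onz(W,205+u/7-.43,105+v/7-.43,.174)[:2] for u,v in((209,182),(495,182),(213,464),(491,464))],0);print('bolts centre board',R.T@(B4-c))
print('tool shift',M.T@(np.r_[c0[:2],.208]-p)*1000)"
```

```text
t 8.5 board xyz mm [-28.2 -87.1] 350.3 toolx yaw -19.66 tilt 0.01 F [-0.26  0.17 -0.41] M [0.02 0.03 0.02] grip 0.0 0.996
fork board [ 0.00035552 -0.08801652]
len 0.022269507968963875 0.02274978427867084 span 0.017639609516928986
yaw -43.71837753635767
bolts centre board [-2.77577062e-05 -8.76357600e-02]
tool shift [ 28.53374643   0.84394257 142.29989022]
```

Emit:
{"fn": "jog_arm", "kwargs": {
  "rows": [
    {"x": 14,"y": 0.5,"z": 0,"ax": 0,"ay": 0,"az": 0,"fingers": 85},
    {"x": 14.5,"y": 0.5,"z": 0,"ax": 0,"ay": 0,"az": 0,"fingers": 85},
    {"x": 0,"y": 0,"z": 25,"ax": 0,"ay": 0,"az": 8,"fingers": 85},
    {"x": 0,"y": 0,"z": 25,"ax": 0,"ay": 0,"az": 8,"fingers": 85},
    {"x": 0,"y": 0,"z": 25,"ax": 0,"ay": 0,"az": 8,"fingers": 85},
    {"x": 0,"y": 0,"z": 15,"ax": 0,"ay": 0,"az": 0,"fingers": 85},
    {"x": 0,"y": 0,"z": 0,"ax": 0,"ay": 0,"az": 0,"fingers": 85},
    {"x": 0,"y": 0,"z": 0,"ax": 0,"ay": 0,"az": 0,"fingers": 85}
  ]
}}

```text
t: 9.35
eef_pos: [0.5137, -0.0837, 0.2605]
tool_rot: [-0.0, 0.928, -0.373, 0.0]
contact_force: [0.5, -0.2, 0.5]
gripper_width: 0.995
grasp_force: 0.0
```

```bash
python3 -c "
from st import *
p,M=st();print(M.T@(B(0.0002,-.0878,.208)-p)*1000)
W=cam('wrist');print('fork top px',proj(W,B(0,-.088,.25)));cv2.imwrite('pics/w4.png',cv2.resize(W[0],(768,576)))"
```

```text
t 9.35 board xyz mm [  1.2 -89.3] 260.5 toolx yaw -43.76 tilt 0.01 F [ 0.51 -0.17  0.51] M [ 0.    0.02 -0.02] grip 0.0 0.995
[-1.57847543 -0.95894749 52.48243512]
fork top px (np.float64(252.62593797364602), np.float64(235.6469376271114))
```

View pics/w4.png

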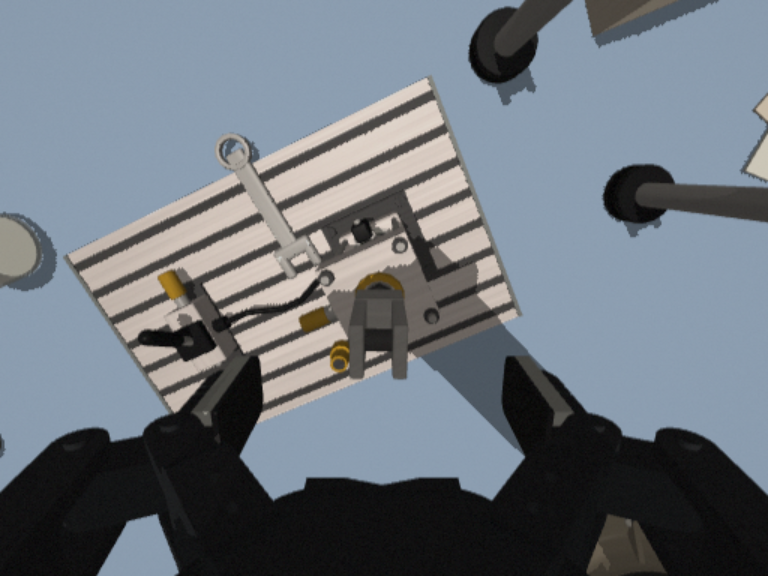

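The prongs are now square to the tool and centred at (379,350) between the pads, matching the prediction (379,353). Descending, then closing gently.

Emit:
{"fn": "jog_arm", "kwargs": {
  "rows": [
    {"x": -1.5,"y": -1,"z": 5,"ax": 0,"ay": 0,"az": 0,"fingers": 85},
    {"x": 0,"y": 0,"z": 12,"ax": 0,"ay": 0,"az": 0,"fingers": 85},
    {"x": 0,"y": 0,"z": 12,"ax": 0,"ay": 0,"az": 0,"fingers": 85},
    {"x": 0,"y": 0,"z": 12,"ax": 0,"ay": 0,"az": 0,"fingers": 85},
    {"x": 0,"y": 0,"z": 10,"ax": 0,"ay": 0,"az": 0,"fingers": 85},
    {"x": 0,"y": 0,"z": 0,"ax": 0,"ay": 0,"az": 0,"fingers": 85},
    {"x": 0,"y": 0,"z": 0,"ax": 0,"ay": 0,"az": 0,"fingers": 85},
    {"x": 0,"y": 0,"z": 0,"ax": 0,"ay": 0,"az": 0,"fingers": 30}
  ],
  "force": 30
}}

```text
t: 10.2
eef_pos: [0.5128, -0.0817, 0.2097]
tool_rot: [-0.0, 0.928, -0.373, 0.0]
contact_force: [-0.5, -0.1, -0.9]
gripper_width: 0.854
grasp_force: 0.0
```

```bash
python3 -c "
from st import *
p,M=st();print(M.T@(B(0.0002,-.0878,.208)-p)*1000)"
```

```text
t 10.2 board xyz mm [ -0.3 -87.8] 209.7 toolx yaw -43.78 tilt 0.05 F [-0.51 -0.07 -0.86] M [0.02 0.01 0.04] grip 0.0 0.854
[ 0.47138074 -0.175127    1.74354984]
```

Emit:
{"fn": "jog_arm", "kwargs": {
  "rows": [
    {"x": 0,"y": 0,"z": 1,"ax": 0,"ay": 0,"az": 0,"fingers": 30},
    {"x": 0,"y": 0,"z": 0,"ax": 0,"ay": 0,"az": 0,"fingers": 30},
    {"x": 0,"y": 0,"z": 0,"ax": 0,"ay": 0,"az": 0,"fingers": 26},
    {"x": 0,"y": 0,"z": 0,"ax": 0,"ay": 0,"az": 0,"fingers": 22},
    {"x": 0,"y": 0,"z": 0,"ax": 0,"ay": 0,"az": 0,"fingers": 18},
    {"x": 0,"y": 0,"z": 0,"ax": 0,"ay": 0,"az": 0,"fingers": 14},
    {"x": 0,"y": 0,"z": 0,"ax": 0,"ay": 0,"az": 0,"fingers": 14},
    {"x": 0,"y": 0,"z": 0,"ax": 0,"ay": 0,"az": 0,"fingers": 14}
  ],
  "force": 30
}}

```text
t: 11.0
eef_pos: [0.5127, -0.0816, 0.2086]
tool_rot: [-0.0, 0.928, -0.373, 0.0]
contact_force: [0.0, 1.4, 2.8]
gripper_width: 0.278
grasp_force: 30.3
```

```bash
python3 -c "
from st import *
p,M=st();print(M.T@(B(0.0002,-.0878,.208)-p)*1000)"
```

```text
t 11.0 board xyz mm [ -0.5 -87.7] 208.6 toolx yaw -43.77 tilt 0.04 F [0.04 1.38 2.82] M [ 0.15 -0.05 -0.02] grip 30.3 0.278
[ 0.65076274 -0.15092509  0.5697149 ]
```

The grip is good at 23.7 mm opening with almost no side load. The switch's height isn't measurable from steep views, so I let go with the rod still resting on the floor. I'll look at the switch obliquely from the far side before lifting.

Emit:
{"fn": "jog_arm", "kwargs": {
  "rows": [
    {"x": 0,"y": 0,"z": 0,"ax": 0,"ay": 0,"az": 0,"fingers": 85},
    {"x": 0,"y": 0,"z": 0,"ax": 0,"ay": 0,"az": 0,"fingers": 85},
    {"x": 0,"y": 0,"z": 0,"ax": 0,"ay": 0,"az": 0,"fingers": 85},
    {"x": 0,"y": 0,"z": -20,"ax": 0,"ay": 0,"az": 0,"fingers": 85},
    {"x": 0,"y": 0,"z": -20,"ax": 0,"ay": 0,"az": 0,"fingers": 85},
    {"x": 0,"y": 0,"z": -20,"ax": 0,"ay": 0,"az": -8,"fingers": 85},
    {"x": 0,"y": 0,"z": -20,"ax": 0,"ay": 0,"az": -8,"fingers": 85},
    {"x": 0,"y": 0,"z": -20,"ax": 0,"ay": 0,"az": -8,"fingers": 85}
  ]
}}

```text
t: 11.8
eef_pos: [0.5121, -0.0818, 0.309]
tool_rot: [0.0, 0.986, -0.169, -0.0]
contact_force: [-0.3, -0.9, 0.5]
gripper_width: 0.993
grasp_force: 0.0
```

Emit:
{"fn": "jog_arm", "kwargs": {
  "rows": [
    {"x": 38,"y": 0,"z": 0,"ax": 0,"ay": 0,"az": 0,"fingers": 85},
    {"x": 38,"y": 0,"z": 0,"ax": 0,"ay": 0,"az": 0,"fingers": 85},
    {"x": 38,"y": 0,"z": 0,"ax": 0,"ay": 0,"az": 0,"fingers": 85},
    {"x": 0,"y": 0,"z": 0,"ax": 0,"ay": -7,"az": 0,"fingers": 85},
    {"x": 0,"y": 0,"z": 0,"ax": 0,"ay": -7,"az": 0,"fingers": 85},
    {"x": 0,"y": 0,"z": 0,"ax": 0,"ay": -7,"az": 0,"fingers": 85},
    {"x": 0,"y": 0,"z": 0,"ax": 0,"ay": -7,"az": 0,"fingers": 85},
    {"x": 0,"y": 0,"z": 0,"ax": 0,"ay": -7,"az": 0,"fingers": 85}
  ]
}}

```text
t: 12.6
eef_pos: [0.6203, -0.12, 0.3066]
tool_rot: [-0.054, 0.939, -0.163, -0.296]
contact_force: [-53.1, 2.5, 35.2]
gripper_width: 0.998
grasp_force: 0.0
```

```bash
python3 -c "
from st import *
p,M=st();W=cam('wrist');print(bot.get_obs()['q'])
print('cam',R.T@(W[4][:2,3]-c),W[4][2,3]); 
for z in(.08,.115,.17):print(proj(W,B(.039,-.088,z)))
print('need',M.T@(B(.113,-.088,.2)-p)*1000)"
```

```text
t 12.6 board xyz mm [113.8 -87.9] 306.6 toolx yaw -19.58 tilt 35.08 F [-53.14   2.54  35.17] M [0.61 4.59 0.74] grip 0.0 0.998
[ 0.17554214  0.73202751 -0.04335765  1.09794946 -0.09976517  1.90970496
 -1.79016311]
cam [ 0.25180655 -0.08882925] 0.3818629139779695
(np.float64(255.6455435354296), np.float64(115.23018302944703))
(np.float64(255.59991184231095), np.float64(132.38471381250716))
(np.float64(255.5146235031107), np.float64(164.4475486593841))
need [60.62459502  0.57562237 87.65623115]
```

The tilt brought joint 6 close to its limit (1.91 of 1.92), so I ease it back and go lower, which relieves the joint.

Emit:
{"fn": "jog_arm", "kwargs": {
  "rows": [
    {"x": 0,"y": 0,"z": 5,"ax": 0,"ay": 4,"az": 0,"fingers": 85},
    {"x": 0,"y": 0,"z": 10,"ax": 0,"ay": 2,"az": 0,"fingers": 85},
    {"x": 8,"y": 0,"z": 13,"ax": 0,"ay": 0,"az": 0,"fingers": 85},
    {"x": 10,"y": 0,"z": 16,"ax": 0,"ay": 0,"az": 0,"fingers": 85},
    {"x": 10,"y": 0,"z": 16,"ax": 0,"ay": 0,"az": 0,"fingers": 85},
    {"x": 10,"y": 0,"z": 16,"ax": 0,"ay": 0,"az": 0,"fingers": 85},
    {"x": 0,"y": 0,"z": 0,"ax": 0,"ay": 0,"az": 0,"fingers": 85},
    {"x": 0,"y": 0,"z": 0,"ax": 0,"ay": 0,"az": 0,"fingers": 85}
  ]
}}

```text
t: 13.45
eef_pos: [0.6148, -0.1187, 0.2229]
tool_rot: [-0.043, 0.954, -0.166, -0.247]
contact_force: [0.0, 0.3, 0.1]
gripper_width: 0.993
grasp_force: 0.0
```

```bash
python3 -c "
from st import *
p,M=st();W=cam('wrist');print(np.round(bot.get_obs()['q'],3))
print('cam',R.T@(W[4][:2,3]-c),W[4][2,3]); np.savez('w5.npz',im=W[0],f=W[1],cx=W[2],cy=W[3],T=W[4])
for z in(.08,.115,.17):print(proj(W,B(.039,-.088,z)))
u,v=map(int,proj(W,B(.039,-.088,.115)))
a=W[0][max(0,v-75):v+75,u-90:u+90];print(max(0,v-75),u-90,a.shape)
cv2.imwrite('pics/w5c.png',cv2.resize(a,None,fx=4,fy=4,interpolation=cv2.INTER_CUBIC))"
```

```text
t 13.45 board xyz mm [108.2 -88.5] 222.9 toolx yaw -19.79 tilt 29.06 F [0.04 0.34 0.1 ] M [-0.21 -0.52 -0.02] grip 0.0 0.993
[ 0.182  0.701 -0.069  1.284 -0.065  1.651 -1.786]
cam [ 0.23747574 -0.08900642] 0.31228435527777376
(np.float64(254.42422932743466), np.float64(171.15867086388013))
(np.float64(254.43407892049328), np.float64(193.38140182848744))
(np.float64(254.4536413070743), np.float64(237.51821554544975))
118 164 (150, 180, 3)
```

View pics/w5c.png

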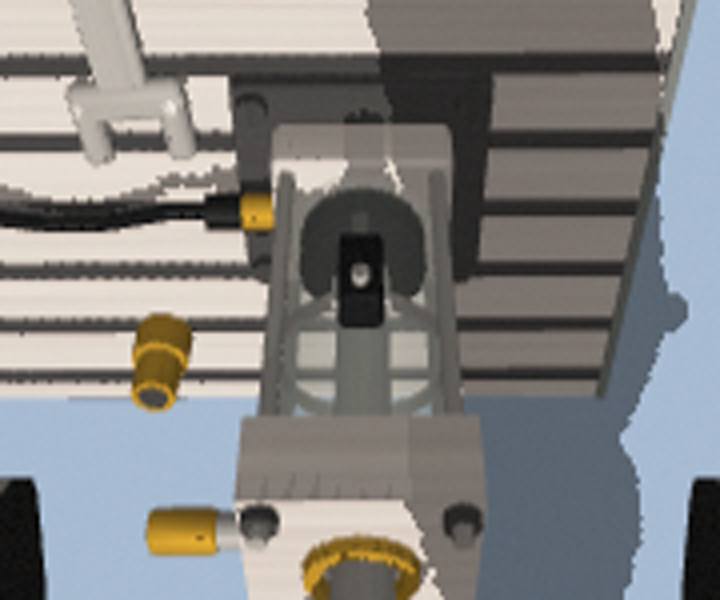

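Viewed upside down (up in the picture is lower), the crop shows the black switch block at x 338–385, with its lower outer edge at y 232 and upper inner edge at y 328. The top cap's lower front edge is at y 416 and its top front edge at y 500. I'll check the cap edges against their known heights and then solve for the switch.

```bash
python3 -c "
from st import *
from scipy.optimize import brentq
d=np.load('w5.npz');im=d['im'];W=(im,float(d['f']),float(d['cx']),float(d['cy']),d['T'])
col=cv2.cvtColor(im,cv2.COLOR_BGR2GRAY)[:,250:259].astype(int).mean(1)
print('grey rows 168..206',list(zip(range(168,208),col[168:208].astype(int))))
g=cv2.cvtColor(im,cv2.COLOR_BGR2GRAY)[:,236:244].mean(1).astype(int);print('capcol 214..248',list(zip(range(214,248),g[214:248])))
r=lambda x,z:proj(W,B(x,-.088,z))[1]
print('cap lower',r(.029,.145),'cap upper',r(.029,.170),'floorcap front top',r(.029,.045))
for v in(175.2,175.7,176.2):print('bottom edge',v,brentq(lambda z:r(.039,z)-v,0,.2)+.013)
for v in(198.5,199.2,200):print('top inner',v,brentq(lambda z:r(.026,z)-v,0,.2)-.013)
"
```

```text
grey rows 168..206 [(168, np.int64(52)), (169, np.int64(52)), (170, np.int64(53)), (171, np.int64(57)), (172, np.int64(61)), (173, np.int64(61)), (174, np.int64(60)), (175, np.int64(61)), (176, np.int64(39)), (177, np.int64(20)), (178, np.int64(15)), (179, np.int64(15)), (180, np.int64(16)), (181, np.int64(16)), (182, np.int64(17)), (183, np.int64(20)), (184, np.int64(47)), (185, np.int64(58)), (186, np.int64(65)), (187, np.int64(85)), (188, np.int64(75)), (189, np.int64(41)), (190, np.int64(16)), (191, np.int64(24)), (192, np.int64(32)), (193, np.int64(30)), (194, np.int64(28)), (195, np.int64(29)), (196, np.int64(29)), (197, np.int64(28)), (198, np.int64(28)), (199, np.int64(29)), (200, np.int64(94)), (201, np.int64(106)), (202, np.int64(106)), (203, np.int64(106)), (204, np.int64(106)), (205, np.int64(106)), (206, np.int64(106)), (207, np.int64(106))]
capcol 214..248 [(214, np.int64(149)), (215, np.int64(143)), (216, np.int64(132)), (217, np.int64(115)), (218, np.int64(109)), (219, np.int64(114)), (220, np.int64(122)), (221, np.int64(131)), (222, np.int64(127)), (223, np.int64(122)), (224, np.int64(122)), (225, np.int64(124)), (226, np.int64(123)), (227, np.int64(122)), (228, np.int64(121)), (229, np.int64(123)), (230, np.int64(125)), (231, np.int64(127)), (232, np.int64(131)), (233, np.int64(131)), (234, np.int64(129)), (235, np.int64(128)), (236, np.int64(123)), (237, np.int64(121)), (238, np.int64(121)), (239, np.int64(122)), (240, np.int64(121)), (241, np.int64(120)), (242, np.int64(119)), (243, np.int64(185)), (244, np.int64(210)), (245, np.int64(213)), (246, np.int64(213)), (247, np.int64(217))]
cap lower 222.44831806320926 cap upper 244.00811199211202 floorcap front top 158.85279273848505
bottom edge 175.2 0.09981786184338327
bottom edge 175.7 0.10064641601194517
bottom edge 176.2 0.10147174006385791
top inner 198.5 0.0968256918458994
top inner 199.2 0.09786312524969513
top inner 200 0.09904241879537082
```

The estimate is a switch middle near 101 mm, a lift of about 46 mm, but the edges disagree by ±1.5 mm. One lower, flatter look on the way will tighten it.

Emit:
{"fn": "jog_arm", "kwargs": {
  "rows": [
    {"x": 6,"y": 0,"z": 10,"ax": 0,"ay": 0,"az": 0,"fingers": 85},
    {"x": 6,"y": 0,"z": 10,"ax": 0,"ay": -3,"az": 0,"fingers": 85},
    {"x": 6,"y": 0,"z": 10,"ax": 0,"ay": -3,"az": 0,"fingers": 85},
    {"x": 8,"y": 0,"z": 10,"ax": 0,"ay": -3,"az": 0,"fingers": 85},
    {"x": 2,"y": 0,"z": 2,"ax": 0,"ay": 0,"az": 0,"fingers": 85},
    {"x": 0,"y": 0,"z": 0,"ax": 0,"ay": 0,"az": 0,"fingers": 85},
    {"x": 0,"y": 0,"z": 0,"ax": 0,"ay": 0,"az": 0,"fingers": 85},
    {"x": 0,"y": 0,"z": 0,"ax": 0,"ay": 0,"az": 0,"fingers": 85}
  ]
}}

```text
t: 14.3
eef_pos: [0.6173, -0.1192, 0.1742]
tool_rot: [-0.056, 0.932, -0.162, -0.319]
contact_force: [0.2, -0.3, -0.4]
gripper_width: 0.996
grasp_force: 0.0
```

```bash
python3 -c "
from st import *
p,M=st();W=cam('wrist');print(np.round(bot.get_obs()['q'],3),'cam',R.T@(W[4][:2,3]-c),W[4][2,3]); np.savez('w6.npz',im=W[0],f=W[1],cx=W[2],cy=W[3],T=W[4])
g=cv2.cvtColor(W[0],cv2.COLOR_BGR2GRAY).astype(int)
P=lambda x,y,z:np.round(proj(W,B(x,-.088+y,z)),1)
print('sw bot/top out',P(.039,0,.088),P(.039,0,.114),'top in',P(.026,0,.114),'cap low/up',P(.029,.015,.145),P(.029,.015,.17),'floor',P(.029,.015,.045),P(.029,.015,.02))
u,v=P(.039,0,.101).astype(int)
print('sw col',v-32,g[v-32:v+32,u-5:u-1].mean(1).astype(int).tolist())
for y in(.015,-.015):
  u,v=P(.029,y,.157).astype(int);print('cap col',v-25,g[v-25:v+30,u-2:u+3].mean(1).astype(int).tolist())
  u,v=P(.029,y,.045).astype(int);print('floor col',v-25,g[v-25:v+15,u-2:u+3].mean(1).astype(int).tolist())
"
```

```text
t 14.3 board xyz mm [110.7 -88.2] 174.2 toolx yaw -19.74 tilt 37.77 F [ 0.21 -0.27 -0.45] M [-0.22 -0.61  0.03] grip 0.0 0.996
[ 0.189  0.843 -0.067  1.198 -0.084  1.748 -1.776] cam [ 0.25222339 -0.08881346] 0.24281556316996958
sw bot/top out [254.8 194. ] [254.8 217.1] top in [254.9 224.2] cap low/up [237.7 253.6] [236.6 282.3] floor [241.1 167.5] [241.7 151. ]
sw col 173 [91, 61, 58, 57, 55, 56, 55, 57, 55, 55, 57, 57, 56, 58, 60, 58, 57, 58, 58, 58, 63, 38, 19, 17, 17, 17, 17, 17, 17, 18, 17, 19, 16, 26, 41, 41, 48, 51, 35, 21, 18, 17, 28, 33, 30, 27, 29, 27, 28, 64, 102, 110, 110, 111, 110, 110, 110, 110, 110, 110, 110, 111, 110, 110]
cap col 241 [148, 148, 149, 150, 150, 150, 150, 150, 151, 153, 153, 146, 135, 129, 129, 130, 130, 129, 128, 128, 128, 129, 130, 132, 135, 137, 138, 137, 136, 135, 133, 130, 128, 129, 130, 130, 129, 129, 129, 128, 195, 212, 215, 218, 211, 209, 211, 212, 204, 186, 175, 175, 175, 186, 199]
floor col 142 [45, 49, 66, 72, 74, 73, 74, 74, 75, 74, 74, 81, 122, 132, 132, 133, 135, 137, 137, 140, 142, 141, 140, 160, 206, 221, 220, 220, 221, 221, 214, 164, 129, 118, 107, 93, 77, 61, 53, 52]
cap col 241 [134, 141, 146, 146, 146, 147, 146, 148, 149, 148, 148, 145, 135, 130, 130, 131, 131, 129, 130, 128, 127, 128, 130, 132, 134, 136, 137, 136, 136, 135, 134, 130, 128, 131, 132, 131, 131, 129, 127, 129, 195, 214, 216, 218, 211, 211, 213, 213, 214, 172, 149, 149, 163, 195, 208]
floor col 142 [43, 46, 50, 58, 60, 65, 66, 66, 73, 72, 73, 88, 124, 132, 132, 132, 132, 133, 133, 138, 140, 140, 141, 162, 209, 220, 218, 220, 218, 219, 214, 166, 128, 119, 106, 89, 77, 64, 54, 52]
```

With the bias taken from the cap and floor edges, both views agree on the switch middle at about 101 mm. The piston's resting middle is at 55 mm, so the lift is 46 mm. Returning above the fork.

Emit:
{"fn": "jog_arm", "kwargs": {
  "rows": [
    {"x": 0,"y": 0,"z": 0,"ax": 0,"ay": 7.55,"az": 0,"fingers": 85},
    {"x": 0,"y": 0,"z": 0,"ax": 0,"ay": 7.55,"az": 0,"fingers": 85},
    {"x": 0,"y": 0,"z": 0,"ax": 0,"ay": 7.55,"az": 0,"fingers": 85},
    {"x": 0,"y": 0,"z": 0,"ax": 0,"ay": 7.55,"az": 0,"fingers": 85},
    {"x": 0,"y": 0,"z": 0,"ax": 0,"ay": 7.55,"az": 0,"fingers": 85},
    {"x": 0,"y": 0,"z": -40,"ax": 0,"ay": 0,"az": 0,"fingers": 85},
    {"x": 0,"y": 0,"z": -45,"ax": 0,"ay": 0,"az": 0,"fingers": 85},
    {"x": 0,"y": 0,"z": -45,"ax": 0,"ay": 0,"az": 0,"fingers": 85}
  ]
}}

```text
t: 15.15
eef_pos: [0.6163, -0.1192, 0.3052]
tool_rot: [-0.0, 0.985, -0.172, -0.001]
contact_force: [0.9, 0.2, -0.1]
gripper_width: 1.0
grasp_force: 0.0
```

Emit:
{"fn": "jog_arm", "kwargs": {
  "rows": [
    {"x": -36,"y": 0,"z": 0,"ax": 0,"ay": 0,"az": 0,"fingers": 85},
    {"x": -37,"y": 0,"z": 0,"ax": 0,"ay": 0,"az": 0,"fingers": 85},
    {"x": -37,"y": 0,"z": 0,"ax": 0,"ay": 0,"az": 0,"fingers": 85},
    {"x": 0,"y": 0,"z": 0,"ax": 0,"ay": 0,"az": 8,"fingers": 85},
    {"x": 0,"y": 0,"z": 0,"ax": 0,"ay": 0,"az": 8,"fingers": 85},
    {"x": 0,"y": 0,"z": 0,"ax": 0,"ay": 0,"az": 8,"fingers": 85},
    {"x": 0,"y": 0,"z": 0,"ax": 0,"ay": 0,"az": 0,"fingers": 85},
    {"x": 0,"y": 0,"z": 0,"ax": 0,"ay": 0,"az": 0,"fingers": 85}
  ]
}}

```text
t: 15.95
eef_pos: [0.5138, -0.0821, 0.3037]
tool_rot: [-0.0, 0.929, -0.371, -0.001]
contact_force: [-0.4, -0.7, -0.2]
gripper_width: 0.994
grasp_force: 0.0
```

```bash
python3 -c "
from st import *
p,M=st();print(M.T@(B(0.0,-.0878,.208)-p)*1000)"
```

```text
t 15.95 board xyz mm [  0.7 -87.8] 303.7 toolx yaw -43.56 tilt 0.12 F [-0.45 -0.67 -0.17] M [ 0.03  0.03 -0.03] grip 0.0 0.994
[-0.46450707  0.2561896  95.74419929]
```

Emit:
{"fn": "jog_arm", "kwargs": {
  "rows": [
    {"x": -0.5,"y": 0,"z": 20,"ax": 0,"ay": 0,"az": 0,"fingers": 85},
    {"x": 0,"y": 0,"z": 20,"ax": 0,"ay": 0,"az": 0,"fingers": 85},
    {"x": 0,"y": 0,"z": 15,"ax": 0,"ay": 0,"az": 0,"fingers": 85},
    {"x": 0,"y": 0,"z": 15,"ax": 0,"ay": 0,"az": 0,"fingers": 85},
    {"x": 0,"y": 0,"z": 15,"ax": 0,"ay": 0,"az": 0,"fingers": 85},
    {"x": 0,"y": 0,"z": 10,"ax": 0,"ay": 0,"az": 0,"fingers": 85},
    {"x": 0,"y": 0,"z": 0,"ax": 0,"ay": 0,"az": 0,"fingers": 85},
    {"x": 0,"y": 0,"z": 0,"ax": 0,"ay": 0,"az": 0,"fingers": 60}
  ],
  "force": 40
}}

```text
t: 16.75
eef_pos: [0.5134, -0.0818, 0.2085]
tool_rot: [-0.0, 0.928, -0.372, -0.001]
contact_force: [-0.0, 0.0, 0.0]
gripper_width: 0.846
grasp_force: 0.0
```

Emit:
{"fn": "jog_arm", "kwargs": {
  "rows": [
    {"x": 0,"y": 0,"z": 0,"ax": 0,"ay": 0,"az": 0,"fingers": 30},
    {"x": 0,"y": 0,"z": 0,"ax": 0,"ay": 0,"az": 0,"fingers": 30},
    {"x": 0,"y": 0,"z": 0,"ax": 0,"ay": 0,"az": 0,"fingers": 26},
    {"x": 0,"y": 0,"z": 0,"ax": 0,"ay": 0,"az": 0,"fingers": 22},
    {"x": 0,"y": 0,"z": 0,"ax": 0,"ay": 0,"az": 0,"fingers": 18},
    {"x": 0,"y": 0,"z": 0,"ax": 0,"ay": 0,"az": 0,"fingers": 14},
    {"x": 0,"y": 0,"z": 0,"ax": 0,"ay": 0,"az": 0,"fingers": 14},
    {"x": 0,"y": 0,"z": 0,"ax": 0,"ay": 0,"az": 0,"fingers": 14}
  ],
  "force": 40
}}

```text
t: 17.55
eef_pos: [0.5136, -0.0817, 0.2086]
tool_rot: [-0.0, 0.928, -0.373, -0.001]
contact_force: [-0.1, 0.1, 5.1]
gripper_width: 0.276
grasp_force: 40.5
```

```bash
python3 -c "
from st import *
p,M=st();print(M.T@(B(0.0,-.0878,.208)-p)*1000)"
```

```text
t 17.55 board xyz mm [  0.5 -87.5] 208.6 toolx yaw -43.78 tilt 0.13 F [-0.13  0.11  5.05] M [-0.02  0.02  0.02] grip 40.5 0.276
[-0.29272914  0.51154484  0.62886952]
```

Emit:
{"fn": "jog_arm", "kwargs": {
  "rows": [
    {"x": 0,"y": 0,"z": -2,"ax": 0,"ay": 0,"az": 0,"fingers": 14},
    {"x": 0,"y": 0,"z": -4,"ax": 0,"ay": 0,"az": 0,"fingers": 14},
    {"x": 0,"y": 0,"z": -6,"ax": 0,"ay": 0,"az": 0,"fingers": 14},
    {"x": 0,"y": 0,"z": -8,"ax": 0,"ay": 0,"az": 0,"fingers": 14},
    {"x": 0,"y": 0,"z": -8,"ax": 0,"ay": 0,"az": 0,"fingers": 14},
    {"x": 0,"y": 0,"z": -6,"ax": 0,"ay": 0,"az": 0,"fingers": 14},
    {"x": 0,"y": 0,"z": -4,"ax": 0,"ay": 0,"az": 0,"fingers": 14},
    {"x": 0,"y": 0,"z": -2,"ax": 0,"ay": 0,"az": 0,"fingers": 14}
  ]
}}

```text
t: 18.35
eef_pos: [0.513, -0.0818, 0.2485]
tool_rot: [0.0, 0.928, -0.373, -0.002]
contact_force: [0.7, -0.4, -5.4]
gripper_width: 0.277
grasp_force: 39.8
```

```bash
python3 -c "
from st import *
p,M=st();print(M.T@(B(0.0005,-.0875,.2546)-p)*1000)"
```

```text
t 18.35 board xyz mm [ -0.1 -87.8] 248.5 toolx yaw -43.79 tilt 0.2 F [ 0.69 -0.41 -5.42] M [ 0.21 -0.31 -0.02] grip 39.8 0.277
[ 0.4147613  -0.48890774 -6.11617188]
```

Emit:
{"fn": "jog_arm", "kwargs": {
  "rows": [
    {"x": 0,"y": 0,"z": -2,"ax": 0,"ay": 0,"az": 0,"fingers": 14},
    {"x": 0,"y": 0,"z": -2,"ax": 0,"ay": 0,"az": 0,"fingers": 14},
    {"x": 0,"y": 0,"z": -2,"ax": 0,"ay": 0,"az": 0,"fingers": 14},
    {"x": 0,"y": 0,"z": 0,"ax": 0,"ay": 0,"az": 0,"fingers": 14},
    {"x": 0,"y": 0,"z": 0,"ax": 0,"ay": 0,"az": 0,"fingers": 14},
    {"x": 0,"y": 0,"z": 0,"ax": 0,"ay": 0,"az": 0,"fingers": 14},
    {"x": 0,"y": 0,"z": 0,"ax": 0,"ay": 0,"az": 0,"fingers": 14},
    {"x": 0,"y": 0,"z": 0,"ax": 0,"ay": 0,"az": 0,"fingers": 14}
  ]
}}

```text
t: 19.15
eef_pos: [0.5132, -0.0818, 0.2539]
tool_rot: [0.0, 0.928, -0.373, -0.002]
contact_force: [0.0, -0.8, -4.2]
gripper_width: 0.276
grasp_force: 39.9
```

```bash
python3 -c "
from st import *
p,M=st();S=cam('scene');g=cv2.cvtColor(S[0],cv2.COLOR_BGR2GRAY)
for n,q in(('piston pred z101',B(0,-.088,.101)),('piston rest z55',B(0,-.088,.055))):
  u,v=np.round(proj(S,q)).astype(int);print(n,u,v,'grey along column',g[v-10:v+11,u-1:u+2].mean(1).astype(int).tolist())
W=cam('wrist');gw=cv2.cvtColor(W[0],cv2.COLOR_BGR2GRAY)
u,v=np.round(proj(W,B(0,-.088,.296))).astype(int);print('fork top px',u,v);print(gw[v,u-30:u+31].tolist())
st()"
```

```text
t 19.15 board xyz mm [  0.1 -87.7] 253.9 toolx yaw -43.79 tilt 0.21 F [ 0.02 -0.83 -4.18] M [ 0.02 -0.16 -0.01] grip 39.9 0.276
piston pred z101 245 184 grey along column [90, 145, 156, 144, 102, 69, 79, 90, 89, 88, 86, 78, 66, 63, 63, 68, 73, 83, 85, 85, 85]
piston rest z55 245 192 grey along column [89, 88, 86, 78, 66, 63, 63, 68, 73, 83, 85, 85, 85, 85, 84, 83, 85, 103, 122, 126, 136]
fork top px 254 286
[17, 24, 18, 63, 89, 94, 94, 93, 92, 93, 91, 92, 91, 92, 91, 89, 81, 62, 91, 171, 171, 171, 172, 172, 172, 172, 172, 172, 172, 173, 171, 173, 172, 173, 172, 173, 172, 173, 172, 171, 172, 172, 173, 93, 64, 81, 88, 94, 92, 93, 93, 92, 91, 93, 90, 90, 90, 88, 64, 25, 23]
t 19.25 board xyz mm [  0.1 -87.7] 254.0 toolx yaw -43.78 tilt 0.2 F [ 0.35  0.69 -5.26] M [ 0.03 -0.11 -0.02] grip 39.9 0.274
```

Emit:
{"fn": "jog_arm", "kwargs": {
  "rows": [
    {"x": 0,"y": 0,"z": -0.6,"ax": 0,"ay": 0,"az": 0,"fingers": 14},
    {"x": 0,"y": 0,"z": 0,"ax": 0,"ay": 0,"az": 0,"fingers": 14},
    {"x": 0,"y": 0,"z": 0,"ax": 0,"ay": 0,"az": 0,"fingers": 14},
    {"x": 0,"y": 0,"z": 0,"ax": 0,"ay": 0,"az": 0,"fingers": 14},
    {"x": 0,"y": 0,"z": 0,"ax": 0,"ay": 0,"az": 0,"fingers": 14},
    {"x": 0,"y": 0,"z": 0,"ax": 0,"ay": 0,"az": 0,"fingers": 14},
    {"x": 0,"y": 0,"z": 0,"ax": 0,"ay": 0,"az": 0,"fingers": 14},
    {"x": 0,"y": 0,"z": 0,"ax": 0,"ay": 0,"az": 0,"fingers": 14}
  ]
}}

```text
t: 20.05
eef_pos: [0.5132, -0.0818, 0.2547]
tool_rot: [-0.0, 0.928, -0.373, -0.002]
contact_force: [-0.3, 0.8, -4.4]
gripper_width: 0.281
grasp_force: 39.9
```

```bash
python3 -c "
from st import *
st();print(bot.hand_in())"
```

```text
t 20.05 board xyz mm [  0.1 -87.7] 254.7 toolx yaw -43.78 tilt 0.19 F [-0.26  0.75 -4.4 ] M [ 0.01 -0.04 -0.  ] grip 39.9 0.281
the job is handed in; nothing more can be done
None
```

I pushed the valve lever fully over first, then drew the rod straight up 46 mm to the switch's measured middle (101 mm above the bench, good to about 1.5 mm; I didn't check the piston itself by camera after the lift), and handed the job in at 20 s with the rod still held.

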